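Work the jammed dosing cap off the detergent jug

ROBOT

A 6-joint arm with a two-finger parallel gripper is mounted at the origin on the work surface. World frame = base frame: x ahead of the robot, y to its left, z up, the work surface at z = 0. Lengths are in m, angles in rad, forces in N, time in s.
With the tool pointing down it reaches from about 0.25 to 0.725 m from the base axis. Payload 4 kg.
Tool frame: the origin (TCP) lies on the centre line of the jaws, within the pads' length; the fingertips stand 17 mm ahead of it and the grasp point (between the pads) lies 2 mm behind it; z points along the fingers, y is the line along which they close (so a half turn about z gives the same grasp; the last joint's range is limited). The gripper opens to 85 mm and grips with 20 to 120 N. Pads are 22 mm wide; open, the fingers measure 114 mm over their backs; the gripper's body (76 mm by 85 mm) begins 54 mm behind the grasp point. The pads swing forward as they close: fully open they stand 13 mm farther back than shut.
Start: joints at [1.282, 0.241, 0.005, 1.335, 0, 1.571], TCP at [0.142, 0.479, 0.248] pointing down, gripper open.
Joint ranges: [-2.72, 2.72], [-1.05, 1.87], [-1.09, 1.28], [-1.99, 2.15], [-1.42, 1.44], [-3.14, 3.14]. Speed limits (rad/s): [2.79, 2.79, 3.14, 3.14, 3.14, 3.14].

INTERFACE

Orientations are given as a unit quaternion [x, y, z, w].
In Python, from workcell import get_obs, imaging, order gives the robot as it stands.
- The arm moves only by the tool apply_moves, never from a script. Its argument "targets" is a list that holds one entry, the list of rows, each a list of 5 numbers: the shift along the world's x, y, z in units of 40 mm (1.0 is 40 mm), then the turn about the world's z in degrees, then the gripper command: -1 is shut, 1 is fully open, values between are in proportion. In form: [[[dx, dy, dz, turn, fingers], ...]]. A call has 1 to 8 rows; each row shifts and turns the commanded pose from where the row before left it; what a row does not reach is not made up. A row lasts 1/12 s, in which the tool goes at most 41.7 mm and 7.16 degrees, less where a joint would pass 70% of its speed; a pose out of reach is approached as far as the arm can. A call is refused whole if a number of a shift passes 1 or a number of a turn 7.16, either way. A call with a gripper value outside its range is refused whole. The fingers move at their own pace and stop on an object; the grip force is fixed at half the most. Time passes only in rows, so rows that do not move let the fingers close. It gives the time, the measured TCP pose, the force, the opening and the grip force at its end, in the units of the state.
- get_obs(): the state, without advancing time (a new reading comes with each control period).
- imaging.camera(name): name is "scene" or "top" or "wrist"; returns (picture, depth): 480x640x3 uint8, blue, green, red; 480x640 float32, m along the optical axis (not along the pixel's ray), 0 where there is no reading.
- imaging.get_calibration(name): a dict with "camera_matrix" (3x3 intrinsics, pixels), "eye" and "rotation" of the camera in the world; the wrist camera has in their place "hand_eye" (4x4, takes a point from camera to tool coordinates, whose origin is the TCP and whose axes are the flange's). Camera axes: x right, y down, z forward; pixel columns grow to the right and rows downward; lengths in m; the calibration is good to about 2 mm. A picture is of the moment at which its call begins: read the wrist's pose just before it. get_calibration takes no time and is no camera call.
- order.job_done(): hands the job in; it is judged then, once.
The state is a dict: "clock": time; "joint_pos": joint angles; "joint_vel": joint speeds; "tau": joint torques, N m; "eef_pos": TCP position; "tool_rot": TCP orientation; "ft_force": force on the tool from outside, world axes, zero at the start; "ft_torque": the same for the moment, N m; "grip_width": finger opening in m; "grasp_force": force on a finger pad.
Only numpy, scipy, OpenCV 4.12 (cv2) and the standard library are available. Lean on these libraries where they do the work, as an engineer would, in place of code of your own. Each camera call takes 0.05 s, during which the arm holds its last target. There are 200 camera calls.

TASK

The square grey dosing cap is jammed on the spout of the full detergent jug. Work it off, without lifting the jug off the floor of its caddy, then set the cap down in the steel drip tray, standing mouth down as it came off; do not drop it in. Leave the other laundry things where they stand.

Things in the scene. Friction and masses are not known exactly. Their poses are not given: they have to be found in the camera images.
- cap_center (a point): centre (half-way up) of the dosing cap: square grey plastic, 46 x 46 mm, 72 mm tall, 60 g, upright, its axes square to its flats, z up. Grip it across two opposite flats in its upper half: the top 38 mm is solid, below is the round bore (34 mm wide, 34 mm deep) over the spout
- cap_foot (a point): centre of the cap's foot (mouth, 36 mm below its centre). The cap is jammed by friction: a straight pull takes 45 to 80 N, more than the jug's weight, so only lifts the jug. While it is turned (0.4 to 1 N m; tightness varies) friction mostly opposes the turning, and a pull of 10 to 16 N makes it creep up 1.5 to 4 mm per 0.8 rad. Loose after a rise of about 22 mm, clear after 32 mm
- cap_tab (a point): centre of the tab on the cap's +x side, at its foot: 26 mm long, 14 mm wide, 8 mm high, 2 to 10 mm above the cap's foot
- spout (a point): point on the spout's axis in the jug's flat top (145 mm above the work surface with the jug down), where the foot of the jammed cap sits; the jug's axes: z up, x towards the side where the cap's tab lies. The spout is 30 mm tall and 34 mm across its sprung ribs
- stops (a point): point on the jug's flat top, 44 mm from the spout along the jug's +x, midway between two upright stops (12 mm high, 46 degrees either side of +x about the spout). The tab lies between them: until the cap has risen about 10 mm it turns only about 0.5 rad either way from the position with its x along the jug's x, then meets a stop
- jug (a joint): how far the jug is lifted, m: 0 sitting in its caddy, up to 0.06. White square plastic jug, 122 x 122 x 140 mm, about 2.3 kg, carry handle on its -x side. The low fixed aluminium caddy (138 x 138 x 45 mm) keeps it from turning and tipping: it can only rise, and sinks back when let go. Over 6 mm counts as lifted out
- tray_floor (a point): centre of the floor (5 mm above the work surface) of the drip tray: fixed, square, steel, 170 x 170 mm outside, walls 4 mm thick and 16 mm high; axes along its sides
- softener: bystander: white jug, 65 x 95 mm, 200 mm tall, loose; origin at the centre of its underside
- powder_box: bystander: pale card box 130 x 70 x 170 mm, loose; origin at the centre of its underside
- peg_pot: bystander: white ceramic pot, 100 mm across, 100 mm tall, loose, with wooden clothes pegs in it up to 125 mm high; origin at the centre of its underside

How it is judged:
On the way:
1. the cap is clear of the spout, more than 32 mm above where it sat, with the jug still down in its caddy (z of cap_center in the frame of spout above 0.068 m and value of joint jug below 0.004 m), for 0.1 s.
At the end, for the whole second after the job is handed in: The cap stands mouth down on the drip tray's floor, inside its walls, within 0.08 rad of upright, released and at rest; the jug sits in its caddy (lifted less than 4 mm) (x of cap_center in the frame of tray_floor between -0.07 and 0.07 m and y of cap_center in the frame of tray_floor between -0.07 and 0.07 m and z of cap_center in the frame of tray_floor between 0.03 and 0.04 m and angle between cap_center's own z axis and vertical below 0.08 rad and linear speed of cap below 0.02 m/s and value of joint jug below 0.004 m); the robot touches nothing.
It fails at once if the jug is lifted more than 6 mm in its caddy (value of joint jug above 0.006 m).
It fails at once if the cap is dropped into the tray (faster than 0.6 m/s within 25 mm of its floor) (horizontal distance between cap_center and tray_floor below 0.12 m and z of cap_center in the frame of tray_floor below 0.061 m and linear speed of cap above 0.6 m/s).
It fails at once if a bystander is moved more than 30 mm (distance of any of softener, powder_box, peg_pot from where it was at the start of the episode above 0.03 m).
It also fails if it takes over 67 s, if anything falls off the work surface, if the arm or the gripper's body presses on something with over 40 N, if the wrist force passes 120 N, or if a joint passes its speed limit or range.

## Working session

There is one attempt and no reset: what is moved stays moved. The work goes in short steps, Python scripts to look and compute and a tool call to move; the robot and the scene stay as the last step left them, time stands still between calls to the robot, and variables do not carry over. Pictures are saved under pics/ and viewed, at most 10 in all, crops included, and the job is handed in when it is done.

Besides the shell and the picture viewer there is one more tool, called after "Request:" by a JSON object that holds its "api" and its "payload". apply_moves: Moves the arm, as the interface text tells. Its arguments: {"type":"object","properties":{"targets":{"type":"array","items":{"type":"array","items":{"type":"array","items":{"type":"number"}}}}},"required":["targets"]}

```bash
mkdir -p pics
cat > h.py <<'E'
import numpy as np, cv2
from workcell import get_obs, imaging, order
from scipy.spatial.transform import Rotation as R
def cloud(name):
    o=get_obs(); im,d=imaging.camera(name); c=imaging.get_calibration(name); K=np.array(c["camera_matrix"])
    v,u=np.mgrid[:480,:640]; P=np.stack([(u-K[0,2])/K[0,0]*d,(v-K[1,2])/K[1,1]*d,d],-1)
    if name=="wrist":
        H=np.array(c["hand_eye"]); P=P@H[:3,:3].T+H[:3,3]; P=P@R.from_quat(o["tool_rot"]).as_matrix().T+np.array(o["eef_pos"])
    else: P=P@np.array(c["rotation"]).T+np.array(c["eye"])
    P[d==0]=np.nan
    return im,P
E
python3 - <<'E'
from h import *
for n in("scene","top"):
    im,P=cloud(n); cv2.imwrite(f"pics/{n}0.png",im); np.save(n+"0.npy",P)
print(get_obs())
print({k:np.round(v,3).tolist() for k,v in imaging.get_calibration("top").items()})
E
```

```text
Traceback (most recent call last):
  File "h.py", line 9, in cloud
    else: P=P@np.array(c["rotation"]).T+np.array(c["eye"])
            ~^~~~~~~~~~~~~~~~~~~~~~~~~~
ValueError: matmul: Input operand 1 has a mismatch in its core dimension 0, with gufunc signature (n?,k),(k,m?)->(n?,m?) (size 4 is different from 3)
```

Rotation is a quaternion.

```bash
sed -i 's/np.array(c\["rotation"\]).T/R.from_quat(c["rotation"]).as_matrix().T/' h.py
python3 - <<'E'
from h import *
for n in("scene","top"):
    im,P=cloud(n); cv2.imwrite(f"pics/{n}0.png",im); np.save(n+"0.npy",P)
    c=imaging.get_calibration(n); print(c["eye"],R.from_quat(c["rotation"]).as_matrix().round(3).tolist(), np.round(P[400,320],3),np.round(P[240,320],3))
print(get_obs())
E
```

```text
[1.23071547 0.43379798 1.29567883] [[-0.566, 0.697, -0.441], [0.825, 0.467, -0.32], [-0.017, -0.545, -0.839]] [0.894 0.172 0.001] [ 0.522 -0.084  0.001]
[0.33560052 0.00748651 1.42629805] [[-0.063, -0.977, 0.201], [-0.998, 0.061, -0.016], [0.003, -0.202, -0.979]] [0.249 0.017 0.004] [ 0.642 -0.007 -0.005]
{'clock': 0.15, 'joint_pos': array([1.28195365e+00, 2.41259895e-01, 4.04230755e-03, 1.33521292e+00,
       7.28613914e-06, 1.57076610e+00]), 'joint_vel': array([-0.00016254, -0.00234398,  0.00340285,  0.00079858,  0.00090063,
        0.00194571]), 'tau': array([ 3.92368838e-04, -3.72634327e+01,  2.52638805e+01,  1.23706614e-02,
        5.41018392e-05,  3.27213968e-06]), 'eef_pos': array([0.14229057, 0.47885375, 0.24761077]), 'tool_rot': array([ 1.43904812e-01,  9.89591197e-01, -8.08057585e-04, -1.21212821e-04]), 'ft_force': array([-1.07408945, -0.5797012 ,  0.15381751]), 'ft_torque': array([ 0.00800108, -0.01437897, -0.00899367]), 'grasp_force': 0.0, 'grip_width': 0.08529442386749216}
```

View pics/scene0.png

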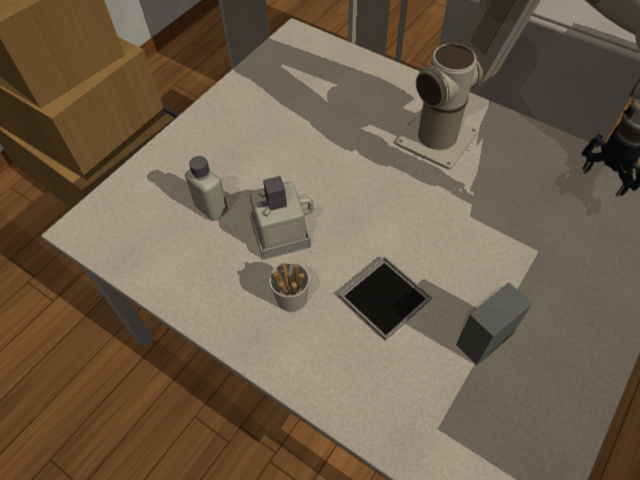

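View pics/top0.png

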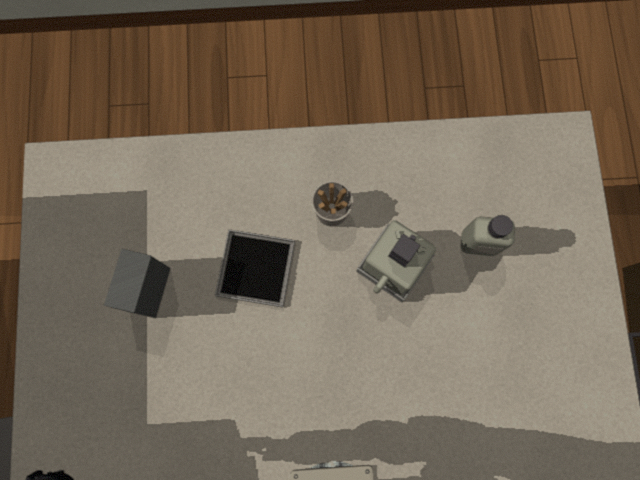

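The scene view shows the cap at (275,192) on the jug and the tray at (383,297). In the top view they are at (404,248) and (258,268), with the softener at (490,235), the peg pot at (333,203) and the box at (137,283).

Run:
```python
from h import *
def rect(P,x,y,r,z0,z1,nm):
    m=(np.hypot(P[...,0]-x,P[...,1]-y)<r)&(P[...,2]>z0)&(P[...,2]<z1)
    q=P[m]
    if len(q)<5: print(nm,len(q));return
    b=cv2.minAreaRect((q[:,:2]*1000).astype(np.float32)); print(nm,len(q),np.round(b[0],1),np.round(b[1],1),round(b[2],1),"med",np.median(q,0).round(4))
for n in("top","scene"):
    P=np.load(n+"0.npy")
    c=P[248,404] if n=="top" else P[185,275]; print(n,c)
    rect(P,c[0],c[1],.08,.205,.23,"cap"); rect(P,c[0],c[1],.15,.135,.152,"jugtop");rect(P,c[0],c[1],.15,.153,.165,"stops")
    t=P[268,258] if n=="top" else P[297,383]; print(t)
    rect(P,t[0],t[1],.14,.009,.03,"traywall")
P=np.load("top0.npy")
for nm,(u,v) in dict(pot=(333,203),soft=(490,235),box=(137,283)).items():print(nm,P[v,u].round(3))
```

```text
top [ 0.56514375 -0.183167    0.220686  ]
cap 471 [ 567.3 -187.2] [46.  47.2] 51.0 med [ 0.5661 -0.1862  0.2181]
jugtop 2068 [ 562.5 -183.2] [121.8 133.9] 51.5 med [ 0.5567 -0.1776  0.1456]
stops 110 [ 566.4 -190. ] [86.6 93.9] 49.8 med [ 0.5751 -0.1889  0.158 ]
[0.57758646 0.15186757 0.00792697]
traywall 1527 [578.2 165.2] [255.2 243.6] 19.1 med [0.5784 0.1611 0.0114]
scene [ 0.56446553 -0.18531045  0.21419127]
cap 319 [ 567.8 -186.4] [50.5 46.7] 51.9 med [ 0.5702 -0.1844  0.2173]
jugtop 1224 [ 563.4 -181.8] [123.9 134.5] 51.7 med [ 0.5813 -0.1685  0.1453]
stops 141 [ 580.4 -202.9] [82.3 58.7] 70.4 med [ 0.5902 -0.1851  0.1576]
[0.57979024 0.15447267 0.00478095]
traywall 989 [599.2 166.5] [197.8 232.9] 76.4 med [0.5804 0.1615 0.012 ]
pot [ 0.722 -0.045  0.05 ]
soft [ 0.595 -0.39   0.159]
box [0.533 0.402 0.171]
```

Request:
{"api": "apply_moves", "payload": {"targets": [[[0.5,-0.8,0.2,-1.1,1],[0.5,-0.8,0.2,-1.1,1],[0.5,-0.8,0.2,-1.1,1],[0.5,-0.8,0.2,-1.1,1],[0.5,-0.8,0.2,-1.1,1],[0.5,-0.8,0.2,-1.1,1],[0.5,-0.8,0.2,-1.1,1],[0.5,-0.8,0.2,-1.1,1]]]}}

```text
clock: 0.82
eef_pos: [0.3027, 0.2215, 0.3126]
tool_rot: [0.22, 0.976, -0.0, 0.0]
ft_force: [0.3, -0.1, 0.3]
grip_width: 0.0851
grasp_force: 0.0
```

Request:
{"api": "apply_moves", "payload": {"targets": [[[0.5,-0.8,0,-1.1,1],[0.5,-0.8,0,-1.1,1],[0.5,-0.8,0,-1.1,1],[0.5,-0.8,0,-1.1,1],[0.5,-0.8,0,-1.1,1],[0.5,-0.8,0,-1.1,1],[0.5,-0.8,0,-1.1,1],[0.5,-0.8,0,-1.1,1]]]}}

```text
clock: 1.48
eef_pos: [0.4628, -0.0346, 0.3121]
tool_rot: [0.294, 0.956, 0.0, -0.0]
ft_force: [0.5, 0.0, -0.5]
grip_width: 0.0852
grasp_force: 0.0
```

Request:
{"api": "apply_moves", "payload": {"targets": [[[0.5,-0.7,0,-1.6,1],[0.5,-0.7,0,-1.6,1],[0.5,-0.7,0,-1.6,1],[0.5,-0.7,0,0,1],[0.4,-0.7,0,0,1],[0,0,0,0,1],[0,0,0,0,1]]]}}

```text
clock: 2.07
eef_pos: [0.5585, -0.174, 0.3105]
tool_rot: [0.335, 0.942, 0.0, -0.001]
ft_force: [-0.0, 0.1, 0.0]
grip_width: 0.0853
grasp_force: 0.0
```

Run:
```python
from h import *
im,P=cloud("wrist"); cv2.imwrite("pics/w1.png",im); np.save("w1.npy",P)
o=get_obs();print(o["eef_pos"],o["tool_rot"],o["joint_pos"])
m=(P[...,2]>.2)&(P[...,2]<.23)&(np.hypot(P[...,0]-.567,P[...,1]+.187)<.06); q=P[m]
print(len(q),np.median(q[:,2]),cv2.minAreaRect((q[:,:2]*1000).astype(np.float32)))
m=(P[...,2]>.152)&(P[...,2]<.163)&(np.hypot(P[...,0]-.567,P[...,1]+.187)<.07)&(np.hypot(P[...,0]-.567,P[...,1]+.187)>.037)
k,l,s,c=cv2.connectedComponentsWithStats(m.astype(np.uint8))
for i in range(1,k):
    if s[i,4]>60: print(s[i,4],np.median(P[l==i],0))
```

```text
[ 0.55802718 -0.17290185  0.31118503] [ 3.33893522e-01  9.42609953e-01  1.49596139e-04 -1.25345985e-03] [-3.00659622e-01  4.03554029e-01  3.95148956e-01  1.56488430e+00
  3.98633802e-04  3.80202729e-01]
4361 0.2152511019086104 ((565.9849243164062, -188.9805145263672), (46.03434753417969, 45.50601577758789), 51.285518646240234)
144 [ 0.61154884 -0.18289282  0.15532888]
102 [ 0.56994385 -0.23659658  0.15530742]
```

View pics/w1.png

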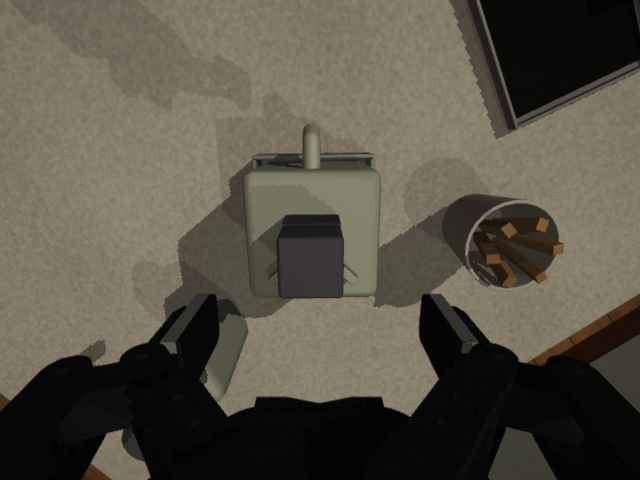

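The wrist view shows the cap top at (311,262) between its two stops, handle upward at (311,140), all consistent with the first measurement. Now I'll descend and grip.

Request:
{"api": "apply_moves", "payload": {"targets": [[[0.1,-0.2,-0.5,0,1],[0.1,-0.18,-0.5,0,1],[0,0,-0.6,0,1],[0,0,-0.6,0,1],[0,0,-0.4,0,1],[0,0,-0.3,0,1],[0,0,0,0,1],[0,0,0,0,1]]]}}

```text
clock: 2.78
eef_pos: [0.5656, -0.1865, 0.1965]
tool_rot: [0.333, 0.943, 0.0, -0.001]
ft_force: [-0.5, -0.7, 0.7]
grip_width: 0.0854
grasp_force: 0.0
```

Request:
{"api": "apply_moves", "payload": {"targets": [[[0,0,0,0,-1],[0,0,0,0,-1],[0,0,0,0,-1],[0,0,0,0,-1],[0,0,0,0,-1],[0,0,0,0,-1],[0,0,0,0,-1],[0,0,0,0,-1]]]}}

```text
clock: 3.45
eef_pos: [0.5667, -0.1884, 0.1978]
tool_rot: [0.333, 0.943, -0.0, 0.001]
ft_force: [-1.7, -0.9, 5.9]
grip_width: 0.0454
grasp_force: 65.2
```

Request:
{"api": "apply_moves", "payload": {"targets": [[[0,0,0.05,0,-1],[0,0,0,0,-1],[0,0,0,0,-1]]]}}

```text
clock: 3.7
eef_pos: [0.5667, -0.1883, 0.1979]
tool_rot: [0.333, 0.943, -0.0, 0.0]
ft_force: [1.5, -2.0, -3.8]
grip_width: 0.0453
grasp_force: 64.5
```

Request:
{"api": "apply_moves", "payload": {"targets": [[[0,0,0.05,0,-1],[0,0,0,0,-1],[0,0,0,0,-1]]]}}

```text
clock: 3.95
eef_pos: [0.5666, -0.1883, 0.198]
tool_rot: [0.333, 0.943, -0.0, -0.001]
ft_force: [5.4, -3.0, -12.2]
grip_width: 0.0456
grasp_force: 65.3
```

Request:
{"api": "apply_moves", "payload": {"targets": [[[0,0,0.02,6,-1],[0,0,0.01,6,-1],[0,0,0.01,6,-1],[0,0,0.01,6,-1]]]}}

```text
clock: 4.28
eef_pos: [0.5662, -0.1883, 0.1992]
tool_rot: [0.129, 0.992, 0.0, -0.002]
ft_force: [7.1, -3.2, -16.8]
grip_width: 0.0455
grasp_force: 64.7
```

Request:
{"api": "apply_moves", "payload": {"targets": [[[0,0,0.01,-6,-1],[0,0,0.01,-6,-1],[0,0,0.01,-6,-1],[0,0,0.01,-6,-1],[0,0,0.01,-6,-1],[0,0,0.01,-6,-1],[0,0,0.01,-6,-1],[0,0,0.01,-6,-1]]]}}

```text
clock: 4.95
eef_pos: [0.5665, -0.188, 0.2022]
tool_rot: [0.524, 0.852, -0.001, -0.001]
ft_force: [6.7, -4.1, -17.3]
grip_width: 0.0451
grasp_force: 64.8
```

Request:
{"api": "apply_moves", "payload": {"targets": [[[0.02,-0.01,0.008,6,-1],[0,0,0.009,6,-1],[0,0,0.009,6,-1],[0,0,0.009,6,-1],[0,0,0.009,6,-1],[0,0,0.009,6,-1],[0,0,0.009,6,-1],[0,0,0.009,6,-1]]]}}

```text
clock: 5.62
eef_pos: [0.5663, -0.1884, 0.2048]
tool_rot: [0.129, 0.992, 0.0, -0.003]
ft_force: [5.3, -3.6, -15.6]
grip_width: 0.0454
grasp_force: 64.9
```

Request:
{"api": "apply_moves", "payload": {"targets": [[[0,0,0.009,-6,-1],[0,0,0.009,-6,-1],[0,0,0.009,-6,-1],[0,0,0.009,-6,-1],[0,0,0.009,-6,-1],[0,0,0.009,-6,-1],[0,0,0.009,-6,-1],[0,0,0.009,-6,-1]]]}}

```text
clock: 6.28
eef_pos: [0.5667, -0.188, 0.2077]
tool_rot: [0.524, 0.852, -0.001, -0.002]
ft_force: [5.2, -3.7, -15.3]
grip_width: 0.0451
grasp_force: 65.1
```

Request:
{"api": "apply_moves", "payload": {"targets": [[[0.01,0,0.009,6,-1],[0,0,0.009,6,-1],[0,0,0.009,6,-1],[0,0,0.009,6,-1],[0,0,0.009,6,-1],[0,0,0.009,6,-1],[0,0,0.009,6,-1],[0,0,0.009,6,-1]]]}}

```text
clock: 6.95
eef_pos: [0.5665, -0.1884, 0.2106]
tool_rot: [0.129, 0.992, 0.0, -0.003]
ft_force: [3.7, -3.1, -13.8]
grip_width: 0.0454
grasp_force: 64.9
```

Run:
```python
from h import *
im,P=cloud("scene"); cv2.imwrite("pics/s2.png",cv2.resize(im[130:270,200:380],None,fx=4,fy=4))
P0=np.load("scene0.npy")
for Q in(P0,P):
    d=np.hypot(Q[...,0]-.535,Q[...,1]+.165); m=(d<.022)&(abs(Q[...,2]-.145)<.015); print("jugtop",m.sum(),np.median(Q[m][:,2]))
m=(np.hypot(P[...,0]-.566,P[...,1]+.188)<.02)&(P[...,2]<.24)&(P[...,2]>.2);print(np.percentile(P[m][:,2],[10,50,90]) if m.sum() else 0)
im,P=cloud("wrist"); cv2.imwrite("pics/w2.png",im)
m=(np.hypot(P[...,0]-.566,P[...,1]+.188)<.02)&(P[...,2]<.25)&(P[...,2]>.2);print(m.sum(),np.percentile(P[m][:,2],[10,50,90]) if m.sum() else 0)
```

```text
jugtop 137 0.14578544229896684
jugtop 134 0.14547790894012735
[0.22745456 0.2308898  0.23336546]
8532 [0.22760678 0.22828668 0.22899992]
```

View pics/s2.png

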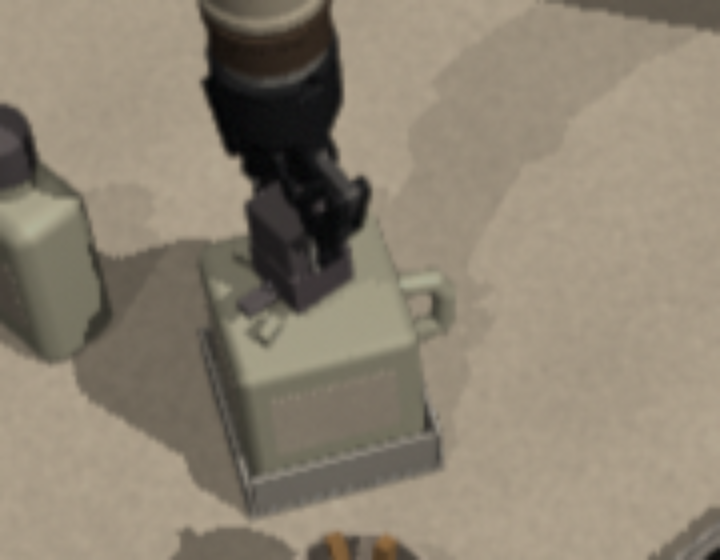

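The cap (crop (300,250)) has risen about 13 mm with the pads, and the jug top hasn't moved. I'll continue the same way.

Request:
{"api": "apply_moves", "payload": {"targets": [[[0,0,0.01,-6,-1],[0,0,0.01,-6,-1],[0,0,0.01,-6,-1],[0,0,0.01,-6,-1],[0,0,0.01,-6,-1],[0,0,0.01,-6,-1],[0,0,0.01,-6,-1],[0,0,0.01,-6,-1]]]}}

```text
clock: 7.72
eef_pos: [0.5668, -0.188, 0.2144]
tool_rot: [0.525, 0.851, -0.001, -0.002]
ft_force: [2.9, -3.2, -15.7]
grip_width: 0.0456
grasp_force: 64.9
```

Request:
{"api": "apply_moves", "payload": {"targets": [[[0,0,0.01,6,-1],[0,0,0.01,6,-1],[0,0,0.01,6,-1],[0,0,0.01,6,-1],[0,0,0.01,6,-1],[0,0,0.01,6,-1],[0,0,0.01,6,-1],[0,0,0.01,6,-1]]]}}

```text
clock: 8.38
eef_pos: [0.5667, -0.1884, 0.2179]
tool_rot: [0.13, 0.992, 0.0, -0.002]
ft_force: [2.7, -3.3, -14.9]
grip_width: 0.0451
grasp_force: 65.0
```

Request:
{"api": "apply_moves", "payload": {"targets": [[[0,0,0.01,-6,-1],[0,0,0.01,-6,-1],[0,0,0.01,-6,-1],[0,0,0.01,-6,-1],[0,0,0.01,-6,-1],[0,0,0.01,-6,-1],[0,0,0.01,-6,-1],[0,0,0.01,-6,-1]]]}}

```text
clock: 9.05
eef_pos: [0.5677, -0.1878, 0.2252]
tool_rot: [0.525, 0.851, 0.001, 0.0]
ft_force: [0.5, 1.2, 0.2]
grip_width: 0.0452
grasp_force: 66.9
```

The cap is loose. Next: lift clear, then carry it to the tray.

Request:
{"api": "apply_moves", "payload": {"targets": [[[0,0,0.3,0,-1],[0,0,0.4,0,-1],[0,0,0.5,0,-1],[0,0,0.5,0,-1],[0,0.2,0,3,-1],[0,0.5,0,3,-1],[0,0.7,0,3,-1],[0,0.7,0,3,-1]]]}}

```text
clock: 9.72
eef_pos: [0.5674, -0.1035, 0.2933]
tool_rot: [0.431, 0.902, 0.001, 0.001]
ft_force: [0.6, -0.1, -1.0]
grip_width: 0.0451
grasp_force: 66.8
```

Request:
{"api": "apply_moves", "payload": {"targets": [[[0,0.7,0,3,-1],[0,0.7,0,3,-1],[0,0.7,0,3,-1],[0,0.6,0,3,-1],[0,0.5,0,3,-1],[0,0.3,0,0,-1],[0,0,0,0,-1],[0,0,0,0,-1]]]}}

```text
clock: 10.38
eef_pos: [0.5675, 0.036, 0.2924]
tool_rot: [0.309, 0.951, -0.0, 0.0]
ft_force: [-0.4, -0.1, -0.5]
grip_width: 0.0453
grasp_force: 66.8
```

Run:
```python
from h import *
o=get_obs();print(o["eef_pos"],o["tool_rot"],o["ft_force"])
im,P=cloud("wrist"); cv2.imwrite("pics/w3.png",im)
e=np.array(o["eef_pos"]);m=(np.hypot(P[...,0]-e[0],P[...,1]-e[1])<.02)&(P[...,2]<e[2]+.035)&(P[...,2]>e[2]);print("captop-tcp",np.median(P[m][:,2])-e[2])
Q=np.load("top0.npy");t=np.load("scene0.npy")
for A in(Q,t,P):
    m=(A[...,2]>.0125)&(A[...,2]<.022)&(abs(A[...,0]-.578)<.13)&(abs(A[...,1]-.155)<.12)
    k,l,s,c=cv2.connectedComponentsWithStats(m.astype(np.uint8));i=1+np.argmax(s[1:,4])
    q=A[l==i];print(len(q),cv2.minAreaRect((q[:,:2]*1000).astype(np.float32)))
```

```text
[0.56752407 0.03600357 0.29244364] [ 3.09070547e-01  9.51039025e-01 -1.36272059e-05  4.12796746e-04] [-0.36994371 -0.08104308 -0.46184221]
captop-tcp 0.017566124827295027
134 ((563.9210205078125, 241.39796447753906), (136.26254272460938, 52.25806427001953), 11.365790367126465)
195 ((629.2410888671875, 146.87403869628906), (176.7945556640625, 78.76664733886719), 72.60004425048828)
2208 ((578.1243896484375, 157.29393005371094), (170.23995971679688, 170.28103637695312), 76.9513931274414)
```

View pics/w3.png

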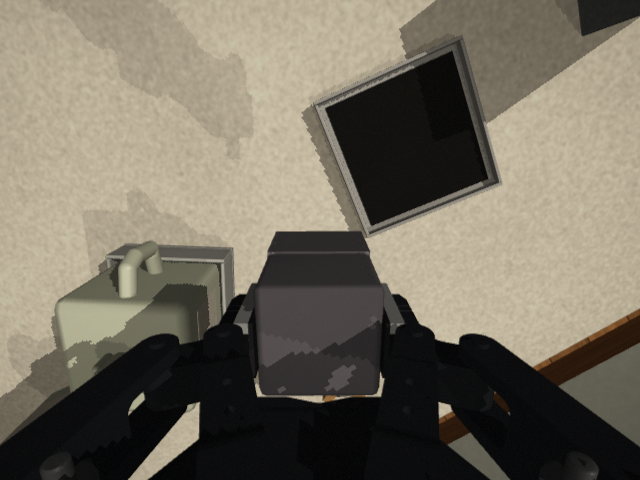

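The wrist view shows the cap square in the jaws at (318,330) and the tray at (405,135). The tray's measured 170 x 170 mm outline matches its given size.

Request:
{"api": "apply_moves", "payload": {"targets": [[[0.06,0.6,0,0,-1],[0.05,0.7,0,0,-1],[0.05,0.7,0,0,-1],[0.05,0.6,0,0,-1],[0.05,0.4,-0.3,0,-1],[0,0.03,-0.6,0,-1],[0,0,-0.8,0,-1],[0,0,-0.8,0,-1]]]}}

```text
clock: 11.1
eef_pos: [0.579, 0.156, 0.1916]
tool_rot: [0.31, 0.951, 0.001, 0.001]
ft_force: [-0.4, -0.5, -1.5]
grip_width: 0.0453
grasp_force: 66.8
```

Request:
{"api": "apply_moves", "payload": {"targets": [[[0,0,-0.8,0,-1],[0,0,-0.8,0,-1],[0,0,-0.6,0,-1],[0,0,-0.4,0,-1],[0,0,-0.2,0,-1],[0,0,-0.15,0,-1],[0,0,0,0,-1],[0,0,0,0,-1]]]}}

```text
clock: 11.77
eef_pos: [0.5789, 0.1565, 0.0747]
tool_rot: [0.309, 0.951, 0.0, 0.001]
ft_force: [-0.7, 0.1, -0.8]
grip_width: 0.0455
grasp_force: 66.8
```

Request:
{"api": "apply_moves", "payload": {"targets": [[[0,0,-0.1,0,-1],[0,0,-0.1,0,-1],[0,0,-0.06,0,-1],[0,0,-0.04,0,-1],[0,0,-0.03,0,-1],[0,0,-0.03,0,-1],[0,0,0,0,-1],[0,0,0,0,-1]]]}}

```text
clock: 12.43
eef_pos: [0.578, 0.157, 0.0593]
tool_rot: [0.309, 0.951, -0.0, -0.0]
ft_force: [0.7, 0.3, -0.1]
grip_width: 0.0451
grasp_force: 66.8
```

Request:
{"api": "apply_moves", "payload": {"targets": [[[0,0,-0.02,0,-1],[0,0,-0.02,0,-1],[0,0,0,0,-1]]]}}

```text
clock: 12.68
eef_pos: [0.5779, 0.1569, 0.0576]
tool_rot: [0.309, 0.951, -0.0, -0.0]
ft_force: [-0.6, 0.7, 0.0]
grip_width: 0.0453
grasp_force: 66.8
```

Request:
{"api": "apply_moves", "payload": {"targets": [[[0,0,-0.02,0,-1],[0,0,-0.02,0,-1],[0,0,0,0,-1]]]}}

```text
clock: 12.93
eef_pos: [0.5781, 0.1569, 0.0569]
tool_rot: [0.309, 0.951, 0.0, 0.0]
ft_force: [-1.7, -1.1, 4.7]
grip_width: 0.0454
grasp_force: 67.4
```

Contact at 4.7 N. Now I'll open the gripper.

Request:
{"api": "apply_moves", "payload": {"targets": [[[0,0,0,0,0.4],[0,0,0,0,0.6],[0,0,0,0,1],[0,0,0,0,1],[0,0,0,0,1],[0,0,0,0,1],[0,0,0,0,1],[0,0,0,0,1]]]}}

```text
clock: 13.6
eef_pos: [0.5779, 0.1569, 0.056]
tool_rot: [0.309, 0.951, -0.0, -0.0]
ft_force: [-0.7, 0.1, -0.6]
grip_width: 0.0851
grasp_force: 0.0
```

Request:
{"api": "apply_moves", "payload": {"targets": [[[0,0,0.2,0,1],[0,0,0.4,0,1],[0,0,0.7,0,1],[0,0,0.8,0,1],[0,0,0.8,0,1],[0,0,0.8,0,1],[0,0,0,0,1],[0,0,0,0,1]]]}}

```text
clock: 14.27
eef_pos: [0.5797, 0.1574, 0.2077]
tool_rot: [0.309, 0.951, 0.002, 0.003]
ft_force: [-0.1, 0.0, 0.3]
grip_width: 0.0851
grasp_force: 0.0
```

Run:
```python
from h import *
im,P=cloud("wrist"); cv2.imwrite("pics/w4.png",im)
m=(np.hypot(P[...,0]-.578,P[...,1]-.157)<.05)&(P[...,2]>.06)&(P[...,2]<.095)
q=P[m];print(np.percentile(q[:,2],[5,50,95]),cv2.minAreaRect((q[:,:2]*1000).astype(np.float32)))
im,P=cloud("scene"); d=np.hypot(P[...,0]-.535,P[...,1]+.165); m=(d<.022)&(abs(P[...,2]-.145)<.015); print("jugtop",np.median(P[m][:,2]))
cv2.imwrite("pics/s4.png",im)
```

```text
[0.07140321 0.07419644 0.07537697] ((577.5421752929688, 156.22708129882812), (46.0131950378418, 45.86854934692383), 54.6156005859375)
jugtop 0.14544861993033786
```

View pics/s4.png

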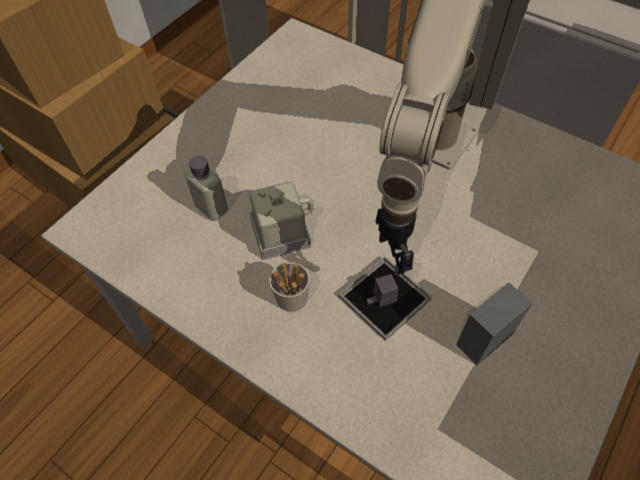

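The cap stands upright in the tray at (386,290), the jug is down, and the bystanders are where they were.

```bash
python3 -c "
from workcell import order; print(order.job_done())"
```

```text
the job is handed in; nothing more can be done
None
```

The cap came off the spout with the jug still down in its caddy, now stands mouth down in the drip tray, and the job is handed in at about 14 s; no verdict was returned.

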